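# Snug up the biscuit press's grease plug

### The arm

A 7-joint arm with a two-finger parallel gripper is mounted at the origin on the work surface. World frame = base frame: x ahead of the robot, y to its left, z up, the work surface at z = 0. Lengths are in m, angles in degrees, forces in N, time in s.
With the tool pointing down it reaches from about 0.425 to 0.875 m from the base axis. Payload 4.7 kg.
Tool frame: the origin (TCP) lies on the mounting face of the last link; the fingertips stand 182 mm ahead of it and the grasp point (between the pads) lies 164 mm ahead of it; z points along the fingers, y is the line along which they close (so a half turn about z gives the same grasp; the last joint's range is limited). The gripper opens to 87 mm and grips with 3 to 60 N. Pads are 19 mm wide; open, the fingers measure 117 mm over their backs; the gripper's body (75 mm by 190 mm) begins 51 mm behind the grasp point.
Start: joints at [68.703, 18.392, -4.016, 83.108, 1.295, 78.541, -3.26], TCP at [0.245, -0.602, 0.405] pointing down, gripper open.
Joint ranges: [-163.93, 163.93], [-17.29, 119.83], [-79.2, 71.16], [3.27, 140.29], [-89.18, 269.18], [5.43, 117.66], [-154.24, 154.24]. Speed limits (degrees/s): [147.25, 147.25, 180, 180, 180, 180, 180].

### API

Orientations are given as [roll, pitch, yaw] about the fixed x, y, z axes, in that order (R = Rz(yaw) Ry(pitch) Rx(roll)).
In Python, from cell import env gives the robot as it stands.
- The arm moves only by the tool servo_tool, never from a script. Its argument "plan" is a list of rows, each an object with "xyz": the shift along the tool's x, y, z in cm, a list of three; "twist": the turn, a rotation vector about the tool's x, y, z in degrees, a list of three; "jaw": the closure, from 0 (fully open) to 1 (shut). In form: [{"xyz": [x, y, z], "twist": [wx, wy, wz], "jaw": jaw}, ...]. A call has 1 to 10 rows; each row is the pose to reach, as a shift and turn from the pose commanded when the call began, along the tool's axes at that moment; what a row does not reach only later rows make up. A row lasts 1/12 s, in which the tool goes at most 41.7 mm and 7.16 degrees, less where a joint would pass 70% of its speed; a pose out of reach is approached as far as the arm can. A call with a gripper value outside its range is refused whole. The fingers move at their own pace and stop on an object; "newtons" is the grip in N (left out, the last holds). Time passes only in rows, so rows that repeat a pose let the fingers close. It gives the time, the measured TCP pose, the force, the opening and the grip force at its end, in the units of the state.
- env.get_obs(): the state, without advancing time (a new reading comes with each control period).
- env.read_camera(name): name is "scene" or "top"; returns a dict with "img" (480x640x3 uint8, red, green, blue), "camera_matrix" (3x3 intrinsics, pixels), "R" (3x3) and "t" (3): a world point X has camera coordinates R X + t. Camera axes: x right, y down, z forward; pixel columns grow to the right and rows downward; lengths in m; the calibration is good to about 2 mm. A picture is of the moment at which its call begins. There is no depth.
- env.sign_off(): hands the job in; it is judged then, once.
The state is a dict: "time_s": time; "qpos": joint angles; "joint_velocities": joint speeds; "effort": joint torques, N m; "tool_pos": TCP position; "tool_rot": TCP orientation; "force": force on the tool from outside, world axes, zero at the start; "wrist_torque": the same for the moment, N m; "grip_width": finger opening in m; "grasp_force": force on a finger pad.
Only numpy, scipy, OpenCV 4.12 (cv2) and the standard library are available. Lean on these libraries where they do the work, as an engineer would, in place of code of your own. Each camera call takes 0.05 s, during which the arm holds its last target. There are 200 camera calls.

### The job

The tapered brass plug in the top of the biscuit press's grease port is only finger-started. Take the T-handled key from its wooden stand, fit it over the plug's square head and turn it clockwise until the plug goes snug (a wrench torque of about 0.16 N m; do not force it much further), then lift the key off and stand it upright back in its wooden stand. Do not touch the plug with the fingers, and leave the jar, the bowl of biscuits and the ring cutter alone.

Things in the scene. Friction and masses are not known exactly. Their poses are not given: they have to be found in the camera images.
- press: white ring-biscuit press, fixed to the bench, 90 mm high; its origin is on the bench straight under the grease port, z up. The housing spans x -80 to 80 mm, y -70 to 220 mm; a steel hopper (110 mm across, 175 mm above the bench) stands at y 145 mm. A steel boss 58 mm across and 4 mm high rings the port
- plug: tapered brass plug standing in the port; origin at the centre of the top of its 14 mm square head (16 mm high, upper 4 mm chamfered to 9 mm), 124 mm above the bench at first; x and y square to the head's sides, z up. Under the head a 39 mm round flange, then the threaded taper. Clockwise (from above) tightens; the plug sinks 1 mm per rad
- port (a point): the mouth of the grease port, on its axis, level with the top of the press's housing (90 mm above the bench). The plug's start depth and fit differ each time: it runs free (0.02 to 0.07 N m) for some 0.5 to 3.7 rad, then wedges, torque rising 0.15 to 0.35 N m per rad; snug is 0.16 N m (0.12 to 0.21 is right). It stays where it is left
- stand: dark wooden stand for the key, fixed, 60 x 60 x 34 mm, with a 44 mm square pocket; origin under its centre, on the bench; pocket floor 8 mm above it
- key: steel T-key, 100 mm high, 0.18 to 0.28 kg, standing upright in the stand's pocket; origin at the centre of its lower end, z up. Lower end 26 mm square, 26 mm high, with a 15.6 mm square socket 20 mm deep, open below, sides along x and y: 0.1 rad of play each way on the head; fully on, its lower end meets the plug's flange, 16 mm below the top of the head. Shank 12 mm across
- key_bar (a point): middle of the key's crossbar, 90 mm above the key's lower end: an 80 x 16 x 20 mm flat-sided bar along the key's x, gripped across its 16 mm
- jar: glass jar with a steel lid, 64 mm across, 100 mm high; origin under its centre; not to be moved
- bowl: plum-coloured bowl of ring biscuits, 170 mm across, about 105 mm high; origin under its centre; not to be moved
- cutter: thin steel ring cutter, 72 mm across, 35 mm high; origin under its centre; not to be moved
Things that resemble listed ones, but are neither listed nor needed, are in the scene too. What is shaped like the key but orange or red is not meant.

How it is judged:
By the outcome, as a careful person would: the job done as asked, in the order asked, and still so for the second after the job is handed in, with the robot touching nothing.
It also fails if it takes over 72 s, if anything falls off the work surface, if the arm or the gripper's body presses on something with over 40 N, if the wrist force passes 120 N, or if a joint passes its speed limit or range.

## Working session

There is one attempt and no reset: what is moved stays moved. The work goes in short steps, Python scripts to look and compute and a tool call to move; the robot and the scene stay as the last step left them, time stands still between calls to the robot, and variables do not carry over. Pictures are saved under pics/ and viewed, at most 10 in all, crops included, and the job is handed in when it is done.

Besides the shell and the picture viewer there is one more tool, called after "Request:" as name(argument=value, ...) on one line, values as JSON. servo_tool: Moves the arm, as the interface text tells. Its arguments: {"type":"object","properties":{"plan":{"type":"array","items":{"type":"object","properties":{"xyz":{"type":"array","items":{"type":"number"}},"twist":{"type":"array","items":{"type":"number"}},"jaw":{"type":"number"}}}},"newtons":{"type":"number"}},"required":["plan"]}

```bash
mkdir -p pics; ls
python3 - <<'E'
from cell import env
import cv2,numpy as np
o=env.get_obs();print(o)
for n in("scene","top"):
    c=env.read_camera(n);cv2.imwrite(f"pics/{n}0.png",c["img"][:,:,::-1])
    np.savez(f"{n}0.npz",**c);print(n,c["camera_matrix"],c["R"],c["t"],-c["R"].T@c["t"])
E
```

```text
pics
{'time_s': 0.0, 'qpos': array([68.70467502, 18.4384887 , -4.01504097, 83.1749029 ,  1.29562411,
       78.53987531, -3.25861678]), 'joint_velocities': array([-0.0027023 ,  0.04553292, -0.0067362 ,  0.05636176,  0.03088377,
        0.03763062,  0.0447169 ]), 'effort': array([ 3.70140642e-04, -4.91284025e+01, -4.04076716e-01, -3.12526488e+01,
       -6.39911927e-02,  4.35965171e-02,  1.68298247e-04]), 'tool_pos': array([ 0.24446576, -0.60205516,  0.40366758]), 'tool_rot': array([-1.79892008e+02,  6.48251821e-03,  2.21061230e+01]), 'force': array([-0.56623384,  0.43336808, -0.00466358]), 'wrist_torque': array([ 0.06271468,  0.0009546 , -0.02285348]), 'grasp_force': 0.0, 'grip_width': 0.0873941262832661}
scene [[610.82241695   0.         325.30686599]
 [  0.         610.82241695 244.76318824]
 [  0.           0.           1.        ]] [[-0.76556091  0.64326368 -0.01132818]
 [ 0.56217258  0.66028303 -0.49798424]
 [-0.31285537 -0.38760566 -0.86711208]] [ 0.51553862 -0.16344946  1.43882249] [0.93670636 0.33399137 1.17206523]
top [[479.78359785   0.         319.4884473 ]
 [  0.         479.78359785 227.85940173]
 [  0.           0.           1.        ]] [[-0.02797569 -0.99890168  0.03758712]
 [-0.98517143  0.02118454 -0.17025999]
 [ 0.16927672 -0.0417929  -0.98468205]] [-0.13695867  0.54122681  0.75412214] [ 0.40171436 -0.11675693  0.83986769]
```

View pics/scene0.png

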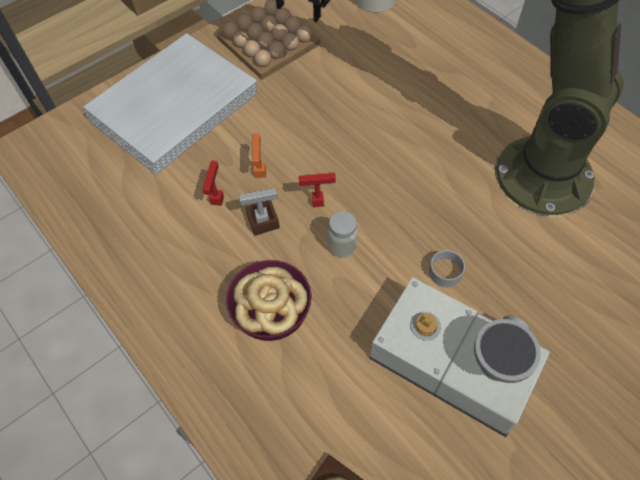

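View pics/top0.png

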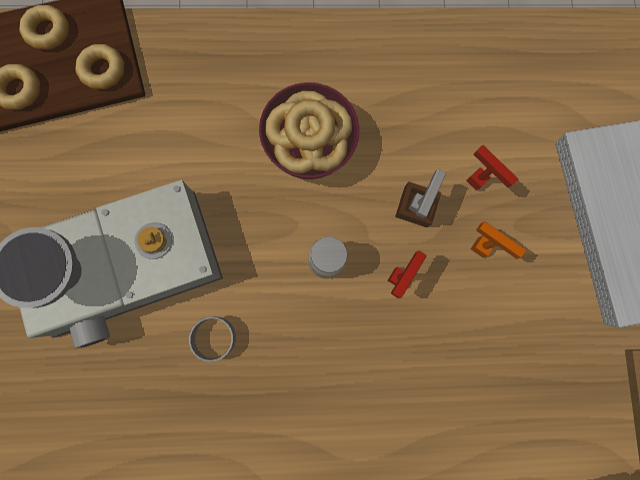

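The scene view shows the steel key in its stand at about (260,205) and the plug at (427,323). In the top view the key bar is at (432,190) and the plug at (151,239). Red and orange lookalikes are nearby. Next I'll zoom in on both.

```bash
cat > h.py <<'E'
import cv2,numpy as np
def cam(n,tag=0):
    return dict(np.load(f"{n}{tag}.npz"))
def ray(c,uv,z):
    o=-c["R"].T@c["t"];d=c["R"].T@np.linalg.solve(c["camera_matrix"],[uv[0],uv[1],1.])
    return o+d*(z-o[2])/d[2]
def proj(c,X):
    p=c["camera_matrix"]@(c["R"]@np.asarray(X,float)+c["t"]);return p[:2]/p[2]
def crop(c,u,v,h,s):
    return cv2.resize(c["img"][v-h:v+h,u-h:u+h,::-1],(s,s),interpolation=cv2.INTER_CUBIC)
E
python3 - <<'E'
from h import *
s,t=cam("scene"),cam("top")
a=np.vstack([np.hstack([crop(s,260,207,30,300),crop(t,425,197,30,300)]),np.hstack([crop(s,427,323,30,300),crop(t,151,239,30,300)])])
cv2.imwrite("pics/z.png",a)
def bar(c,u,v,h):
    im=c["img"][v-h:v+h,u-h:u+h];hsv=cv2.cvtColor(im,cv2.COLOR_RGB2HSV)
    m=((hsv[:,:,1]<45)&(hsv[:,:,2]>120)).astype(np.uint8)
    n,l,st,ce=cv2.connectedComponentsWithStats(m)
    i=1+np.argmax(st[1:,4]);k=(l==i).astype(np.uint8)
    r=cv2.minAreaRect(cv2.findNonZero(k));print(st[i],np.array(r[0])+[u-h,v-h],r[1:])
    b=cv2.boxPoints(r)+[u-h,v-h];print(np.round(b,1).tolist());return b
for c,u,v in((s,258,197),(t,430,192)):
    b=bar(c,u,v,30)
    print([ray(c,p,.108).round(4).tolist() for p in b])
E
```

```text
[ 11  21  38  14 287] [257.46603966 194.81886673] ((7.801548004150391, 37.47200393676758), 79.3803482055664)
[[238.3, 194.4], [275.2, 187.5], [276.6, 195.2], [239.8, 202.1]]
[[0.6138, -0.3547, 0.108], [0.5437, -0.3182, 0.108], [0.5535, -0.3006, 0.108], [0.623, -0.3369, 0.108]]
[ 18   7  27  47 427] [431.52078819 192.00935173] ((9.07361888885498, 47.28312683105469), 24.227745056152344)
[[417.7, 211.7], [437.1, 168.6], [445.4, 172.3], [426.0, 215.4]]
[[0.5499, -0.3028, 0.108], [0.6196, -0.3386, 0.108], [0.6132, -0.3515, 0.108], [0.5437, -0.3156, 0.108]]
```

View pics/z.png

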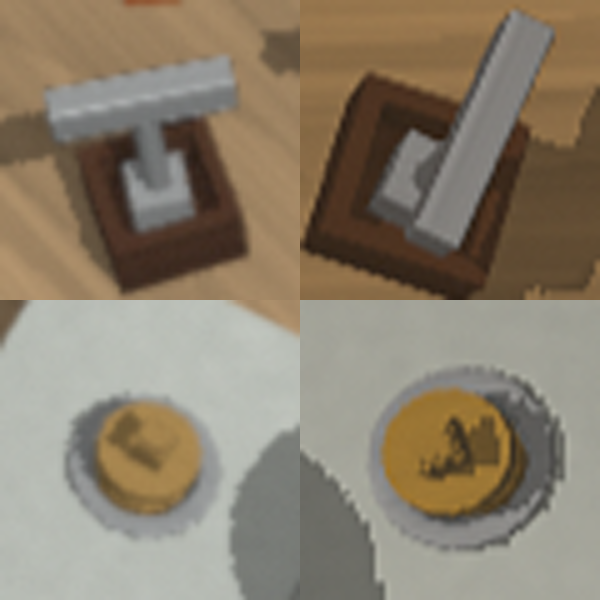

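Both views agree on the key bar: centre about (0.582, -0.327), direction -27.3°. The plug's flange and boss show clearly, but the head has little contrast, so I'll enhance it.

Run:
```python
from h import *
s,t=cam("scene"),cam("top")
out=[]
for c,u,v in((s,427,323),(t,151,239)):
    im=c["img"];hsv=cv2.cvtColor(im,cv2.COLOR_RGB2HSV)
    m=((hsv[:,:,1]>110)&(hsv[:,:,0]>12)&(hsv[:,:,0]<30)).astype(np.uint8)
    w=np.zeros_like(m);w[v-25:v+25,u-25:u+25]=1;m&=w
    m=cv2.morphologyEx(m,cv2.MORPH_CLOSE,np.ones((3,3)))
    e=max(cv2.findContours(m,0,2)[0],key=cv2.contourArea);E=cv2.fitEllipse(cv2.convexHull(e))
    print(E,cv2.boundingRect(e),[ray(c,E[0],z).round(4).tolist() for z in(.100,.104,.108)])
    g=cv2.resize(im[v-14:v+14,u-14:u+14],(400,400),interpolation=cv2.INTER_NEAREST).astype(float)
    g=np.clip((g-30)*1.5,0,255).astype(np.uint8)[:,:,::-1]
    out.append(g)
cv2.imwrite("pics/plug.png",np.hstack(out))
```

```text
((425.7049865722656, 324.1546325683594), (20.171977996826172, 20.895578384399414), 2.7151010036468506) (417, 314, 20, 21) [[0.5169, 0.1089, 0.1], [0.5185, 0.1097, 0.104], [0.52, 0.1106, 0.108]]
((151.013916015625, 239.51051330566406), (24.87723159790039, 28.190893173217773), 101.63065338134766) (137, 227, 29, 25) [[0.5163, 0.1118, 0.1], [0.5157, 0.1105, 0.104], [0.5151, 0.1093, 0.108]]
```

View pics/plug.png

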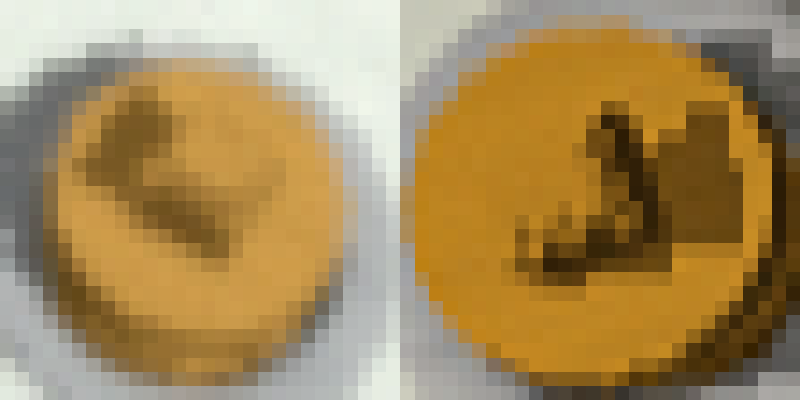

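Run:
```python
from h import *
s,t=cam("scene"),cam("top")
P=lambda c,u0,v0,x,y,z:ray(c,(u0-14+x/14.286-.5,v0-14+y/14.286-.5),z)
print("fl scene",P(s,427,323,200,195,.108),"top",P(t,151,239,193,200,.108))
def d(c,u0,v0,a,b,z=.108):
    A,B=P(c,u0,v0,*a,z),P(c,u0,v0,*b,z);v=B-A;print(A.round(4),B.round(4),np.degrees(np.arctan2(v[1],v[0])),np.hypot(*v[:2]))
d(t,151,239,(145,280),(270,268));d(t,151,239,(215,110),(255,240));d(t,151,239,(195,110),(235,215),.118)
d(s,427,323,(90,165),(215,255));d(s,427,323,(130,175),(225,235),.118)
# predicted head outline for yaw candidates, using flange center
c0=np.array([.5178,.1098])
for yaw in (0,15,30,45,60,75):
    r=np.radians(yaw+np.array([45,135,225,315]));q=[np.r_[c0+.0099*np.array([np.cos(a),np.sin(a)]),.108] for a in r]
    print(yaw,[((proj(t,p)-[137,225]+.5)*14.286).round().astype(int).tolist() for p in q],[((proj(s,p)-[413,309]+.5)*14.286).round().astype(int).tolist() for p in q])
```

```text
fl scene [0.51607089 0.10865535 0.108     ] top [0.51664531 0.11084603 0.108     ]
[0.5081 0.1156 0.108 ] [0.5091 0.1025 0.108 ] -85.67273431739659 0.01312914495661499
[0.5263 0.1088 0.108 ] [0.5122 0.1042 0.108 ] -161.82717493945137 0.014878029672471243
[0.5247 0.1078 0.118 ] [0.5134 0.1033 0.118 ] -158.25128120426575 0.012149602783625717
[0.5241 0.0963 0.108 ] [0.5205 0.1159 0.108 ] 100.25606214193155 0.019890112265182752
[0.525  0.1029 0.118 ] [0.5215 0.1168 0.118 ] 104.05026285197896 0.014327271440000571
0 [[139, 126], [135, 256], [268, 253], [272, 123]] [[196, 280], [273, 215], [197, 139], [121, 203]]
15 [[123, 145], [154, 270], [283, 233], [253, 109]] [[216, 279], [270, 197], [177, 140], [123, 222]]
30 [[113, 167], [176, 278], [293, 211], [230, 100]] [[235, 273], [263, 179], [159, 146], [131, 239]]
45 [[109, 191], [200, 281], [297, 187], [206, 97]] [[251, 263], [251, 164], [143, 156], [143, 255]]
60 [[112, 215], [225, 277], [295, 163], [182, 101]] [[263, 249], [235, 151], [131, 169], [158, 267]]
75 [[120, 237], [248, 268], [286, 141], [159, 111]] [[270, 233], [217, 143], [123, 185], [177, 276]]
```

Request:
servo_tool(plan=[{"xyz": [41.6, -12.7, 5], "twist": [0, 0, -130.6], "jaw": 0}, {"xyz": [41.6, -12.7, 5], "twist": [0, 0, -130.6], "jaw": 0}, {"xyz": [41.6, -12.7, 5], "twist": [0, 0, -130.6], "jaw": 0}, {"xyz": [41.6, -12.7, 5], "twist": [0, 0, -130.6], "jaw": 0}, {"xyz": [41.6, -12.7, 5], "twist": [0, 0, -130.6], "jaw": 0}, {"xyz": [41.6, -12.7, 5], "twist": [0, 0, -130.6], "jaw": 0}, {"xyz": [41.6, -12.7, 5], "twist": [0, 0, -130.6], "jaw": 0}, {"xyz": [41.6, -12.7, 5], "twist": [0, 0, -130.6], "jaw": 0}, {"xyz": [41.6, -12.7, 5], "twist": [0, 0, -130.6], "jaw": 0}, {"xyz": [41.6, -12.7, 5], "twist": [0, 0, -130.6], "jaw": 0}], newtons=30)

```text
time_s: 0.93
tool_pos: [0.567, -0.3398, 0.3566]
tool_rot: [-180.0, -0.0, 94.1]
force: [0.2, 0.3, -0.8]
grip_width: 0.087
grasp_force: 0.0
```

```bash
cat >> h.py <<'E'
def go(x,y,z,yaw):
    from cell import env
    o=env.get_obs();p=o["tool_pos"];a=np.radians(o["tool_rot"][2])
    d=np.array([x,y,z])-p;dy=(yaw-o["tool_rot"][2]+180)%360-180
    print("t",round(o["time_s"],2),"pos",p.round(4),"rot",o["tool_rot"].round(2),"q",o["qpos"].round(0),"F",o["force"].round(1),"M",o["wrist_torque"].round(3),"w",round(o["grip_width"],4),round(o["grasp_force"],1))
    print("xyz cm",(100*np.array([d[0]*np.cos(a)+d[1]*np.sin(a),d[0]*np.sin(a)-d[1]*np.cos(a),-d[2]])).round(2),"tz",round(-dy,2))
E
python3 -c "
from h import *
go(.582,-.3275,.33,152.7)"
```

```text
t 0.93 pos [ 0.567  -0.3398  0.3566] rot [-1.7997e+02 -1.0000e-02  9.4060e+01] q [ 47.  23. -25.  84.  10.  75.  26.] F [ 0.2  0.3 -0.8] M [-0.059 -0.147 -0.004] w 0.087 0.0
xyz cm [1.12 1.59 2.66] tz -58.64
```

Request:
servo_tool(plan=[{"xyz": [1.1, 1.6, 2.6], "twist": [0, 0, -58.7], "jaw": 0}, {"xyz": [1.1, 1.6, 2.6], "twist": [0, 0, -58.7], "jaw": 0}, {"xyz": [1.1, 1.6, 2.6], "twist": [0, 0, -58.7], "jaw": 0}, {"xyz": [1.1, 1.6, 2.6], "twist": [0, 0, -58.7], "jaw": 0}, {"xyz": [1.1, 1.6, 2.6], "twist": [0, 0, -58.7], "jaw": 0}, {"xyz": [1.1, 1.6, 2.6], "twist": [0, 0, -58.7], "jaw": 0}, {"xyz": [1.1, 1.6, 2.6], "twist": [0, 0, -58.7], "jaw": 0}, {"xyz": [1.1, 1.6, 2.6], "twist": [0, 0, -58.7], "jaw": 0}, {"xyz": [1.1, 1.6, 2.6], "twist": [0, 0, -58.7], "jaw": 0}, {"xyz": [1.1, 1.6, 2.6], "twist": [0, 0, -58.7], "jaw": 0}])

```text
time_s: 1.77
tool_pos: [0.5809, -0.3294, 0.3306]
tool_rot: [180.0, -0.1, 152.3]
force: [-0.2, -0.8, 0.8]
grip_width: 0.0866
grasp_force: 0.0
```

```bash
python3 -c "
from h import *
go(.582,-.3275,.264,152.7)
from cell import env
s=env.read_camera('scene');cv2.imwrite('pics/s1.png',crop(s,258,190,60,600))"
```

```text
t 1.77 pos [ 0.5809 -0.3294  0.3306] rot [ 1.7999e+02 -5.0000e-02  1.5231e+02] q [ 53.  27. -34.  85.  15.  73.  79.] F [-0.2 -0.8  0.8] M [ 0.068 -0.14   0.018] w 0.0866 0.0
xyz cm [-0.01  0.22  6.66] tz -0.39
```

View pics/s1.png

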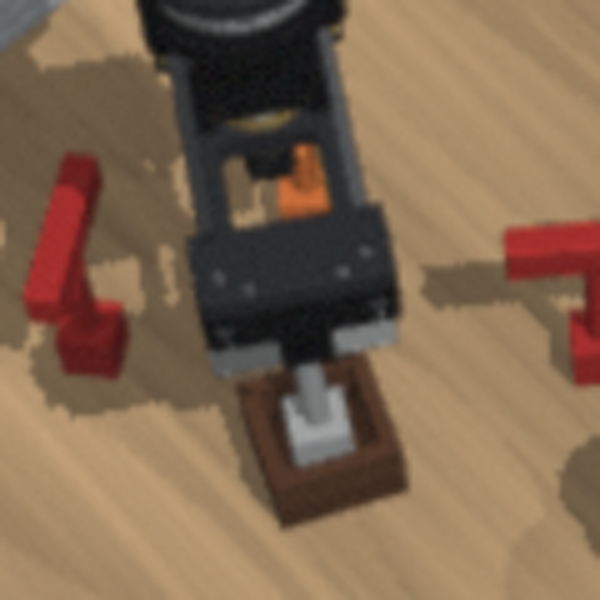

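The gripper hangs squarely over the steel key's bar, around (310,370) in the crop, with the red and orange lookalikes clear. I'll descend and grip.

Request:
servo_tool(plan=[{"xyz": [0, 0.2, 1.7], "twist": [0, 0, -0.4], "jaw": 0}, {"xyz": [0, 0.2, 3.4], "twist": [0, 0, -0.4], "jaw": 0}, {"xyz": [0, 0.2, 5.1], "twist": [0, 0, -0.4], "jaw": 0}, {"xyz": [0, 0.2, 6.6], "twist": [0, 0, -0.4], "jaw": 0}, {"xyz": [0, 0.2, 6.6], "twist": [0, 0, -0.4], "jaw": 0}, {"xyz": [0, 0.2, 6.6], "twist": [0, 0, -0.4], "jaw": 1}, {"xyz": [0, 0.2, 6.6], "twist": [0, 0, -0.4], "jaw": 1}, {"xyz": [0, 0.2, 6.6], "twist": [0, 0, -0.4], "jaw": 1}, {"xyz": [0, 0.2, 6.6], "twist": [0, 0, -0.4], "jaw": 1}, {"xyz": [0, 0.2, 6.6], "twist": [0, 0, -0.4], "jaw": 1}], newtons=35)

```text
time_s: 2.65
tool_pos: [0.5824, -0.3276, 0.2662]
tool_rot: [-180.0, 0.1, 152.8]
force: [0.1, 0.2, -0.5]
grip_width: 0.0616
grasp_force: 0.0
```

```bash
python3 -c "
from h import *
go(.582,-.3275,.35,152.7)"
```

```text
t 2.65 pos [ 0.5824 -0.3276  0.2662] rot [-1.7999e+02  9.0000e-02  1.5281e+02] q [ 52.  30. -34.  88.  17.  67.  78.] F [ 0.1  0.2 -0.5] M [ 0.06  -0.122 -0.041] w 0.0616 0.0
xyz cm [ 0.04 -0.01 -8.38] tz 0.11
```

Request:
servo_tool(plan=[{"xyz": [0, 0, 0.2], "twist": [0, 0, 0], "jaw": 1}, {"xyz": [0, 0, 0.2], "twist": [0, 0, 0], "jaw": 1}, {"xyz": [0, 0, 0.2], "twist": [0, 0, 0], "jaw": 1}, {"xyz": [0, 0, 0.2], "twist": [0, 0, 0], "jaw": 1}, {"xyz": [0, 0, 0.2], "twist": [0, 0, 0], "jaw": 1}, {"xyz": [0, 0, 0.2], "twist": [0, 0, 0], "jaw": 1}, {"xyz": [0, 0, 0.2], "twist": [0, 0, 0], "jaw": 1}, {"xyz": [0, 0, 0.2], "twist": [0, 0, 0], "jaw": 1}, {"xyz": [0, 0, 0.2], "twist": [0, 0, 0], "jaw": 1}, {"xyz": [0, 0, 0.2], "twist": [0, 0, 0], "jaw": 1}], newtons=35)

```text
time_s: 3.48
tool_pos: [0.582, -0.3276, 0.2631]
tool_rot: [-180.0, 0.0, 152.8]
force: [0.3, -0.5, -0.2]
grip_width: 0.0152
grasp_force: 34.9
```

```bash
python3 -c "
from h import *
go(.582,-.3275,.35,152.7)"
```

```text
t 3.48 pos [ 0.582  -0.3276  0.2631] rot [-179.99    0.    152.82] q [ 52.  30. -33.  89.  17.  67.  78.] F [ 0.3 -0.5 -0.2] M [ 0.021 -0.11   0.019] w 0.0152 34.9
xyz cm [ 0.01  0.   -8.69] tz 0.12
```

Request:
servo_tool(plan=[{"xyz": [0, 0, -2], "twist": [0, 0, 0], "jaw": 1}, {"xyz": [0, 0, -5], "twist": [0, 0, 0], "jaw": 1}, {"xyz": [0, 0, -9], "twist": [0, 0, 0], "jaw": 1}, {"xyz": [0, 0, -13], "twist": [0, 0, 0], "jaw": 1}, {"xyz": [1.5, 2, -14.7], "twist": [0, 0, -3], "jaw": 1}, {"xyz": [3.7, 5.1, -14.7], "twist": [0, 0, -7], "jaw": 1}, {"xyz": [6, 8.3, -14.7], "twist": [0, 0, -12], "jaw": 1}, {"xyz": [8.2, 11.4, -14.7], "twist": [0, 0, -16], "jaw": 1}, {"xyz": [10.4, 14.5, -14.7], "twist": [0, 0, -20], "jaw": 1}, {"xyz": [12.4, 17.3, -14.7], "twist": [0, 0, -23], "jaw": 1}])

```text
time_s: 4.32
tool_pos: [0.55, -0.1142, 0.4098]
tool_rot: [180.0, -0.0, 176.1]
force: [0.8, 0.2, -1.1]
grip_width: 0.0158
grasp_force: 34.9
```

```bash
python3 -c "
from h import *
go(.5164,.1098,.41,194)"
```

```text
t 4.32 pos [ 0.55   -0.1142  0.4098] rot [ 1.8000e+02 -4.0000e-02  1.7609e+02] q [ 49.  12. -46.  94.   9.  78.  89.] F [ 0.8  0.2 -1.1] M [ 0.134 -0.128 -0.002] w 0.0158 34.9
xyz cm [ 4.880e+00  2.212e+01 -2.000e-02] tz -17.91
```

Request:
servo_tool(plan=[{"xyz": [0.8, 3.7, 0], "twist": [0, 0, -3], "jaw": 1}, {"xyz": [1.6, 7.4, 0], "twist": [0, 0, -6], "jaw": 1}, {"xyz": [2.4, 11.1, 0], "twist": [0, 0, -9], "jaw": 1}, {"xyz": [3.2, 14.8, 0], "twist": [0, 0, -12], "jaw": 1}, {"xyz": [4, 18.3, 0], "twist": [0, 0, -15], "jaw": 1}, {"xyz": [4.7, 21, 0], "twist": [0, 0, -17.9], "jaw": 1}, {"xyz": [4.9, 22.1, 0], "twist": [0, 0, -17.9], "jaw": 1}, {"xyz": [4.9, 22.1, 0], "twist": [0, 0, -17.9], "jaw": 1}, {"xyz": [4.9, 22.1, 0], "twist": [0, 0, -17.9], "jaw": 1}, {"xyz": [4.9, 22.1, 0], "twist": [0, 0, -17.9], "jaw": 1}])

```text
time_s: 5.15
tool_pos: [0.5185, 0.1049, 0.4098]
tool_rot: [-179.9, -0.0, -166.5]
force: [0.3, 0.1, -1.8]
grip_width: 0.0161
grasp_force: 34.9
```

Run:
```python
from h import *
from cell import env
go(.5164,.1098,.385,194)
o=env.get_obs();b=o["tool_pos"]-[0,0,.2551]
out=[]
for n in("scene","top"):
    c=env.read_camera(n);np.savez(n+"1.npz",**c)
    p=proj(c,b);print(n,p)
    u,v=p.round().astype(int);out.append(crop(c,u,v,28,400));
cv2.imwrite("pics/k.png",np.hstack(out))
```

```text
t 5.15 pos [0.5185 0.1049 0.4098] rot [-1.7994e+02 -4.0000e-02 -1.6646e+02] q [ 37.   8. -56.  98.   7.  77.  84.] F [ 0.3  0.1 -1.8] M [ 0.102 -0.142 -0.054] w 0.0161 34.9
xyz cm [0.09 0.53 2.48] tz -0.46
scene [427.49281322 311.43657971]
top [144.13440386 232.28079709]
```

View pics/k.png

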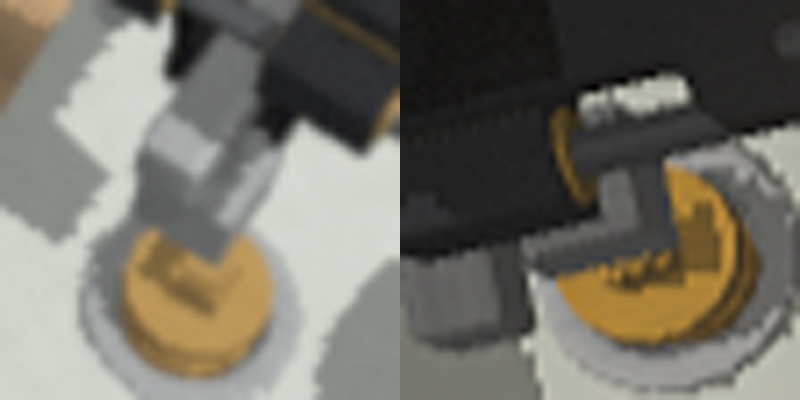

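The key's lower end hangs over the plug with its edges parallel to the head's (about -16° against -18° in the top crop). Lower-end corners are at top crop (545,275) and (670,240), and scene crop (135,225) and (222,262). I'll compare these with the predicted corners.

Run:
```python
from h import *
from cell import env
o=env.get_obs();go(.5164,.1098,.385,194)
s,t=cam("scene",1),cam("top",1)
P=lambda c,u0,v0,x,y,z=.1547:ray(c,(u0-28+x/7.143-.5,v0-28+y/7.143-.5),z)
A,B=P(t,144,232,145,275),P(t,144,232,270,240);C,D=P(s,427,311,135,225),P(s,427,311,222,262)
c0=np.array([.5185,.1049])
for k in range(4):
    a=np.radians(13.54+45+90*k);print((c0+.01838*np.array([np.cos(a),np.sin(a)])).round(4))
print(A[:2].round(4),B[:2].round(4),C[:2].round(4),D[:2].round(4))
```

```text
t 5.25 pos [0.5186 0.1047 0.4098] rot [-1.7997e+02 -4.0000e-02 -1.6650e+02] q [ 37.   8. -56.  98.   7.  77.  84.] F [ 0.  -0.4 -2.1] M [ 0.118 -0.125 -0.004] w 0.0162 34.9
xyz cm [0.09 0.54 2.48] tz -0.5
[0.5281 0.1206]
[0.5028 0.1145]
[0.5089 0.0892]
[0.5342 0.0953]
[0.5047 0.1161] [0.5112 0.0918] [0.5359 0.0967] [0.5263 0.118 ]
```

Request:
servo_tool(plan=[{"xyz": [0.22, 0.5, 0.5], "twist": [0, 0, -0.4], "jaw": 1}, {"xyz": [0.22, 0.5, 1], "twist": [0, 0, -0.4], "jaw": 1}, {"xyz": [0.22, 0.5, 1.5], "twist": [0, 0, -0.4], "jaw": 1}, {"xyz": [0.22, 0.5, 2], "twist": [0, 0, -0.4], "jaw": 1}, {"xyz": [0.22, 0.5, 2.4], "twist": [0, 0, -0.4], "jaw": 1}, {"xyz": [0.22, 0.5, 2.7], "twist": [0, 0, -0.4], "jaw": 1}, {"xyz": [0.22, 0.5, 3.0], "twist": [0, 0, -0.4], "jaw": 1}, {"xyz": [0.22, 0.5, 3.2], "twist": [0, 0, -0.4], "jaw": 1}, {"xyz": [0.22, 0.5, 3.4], "twist": [0, 0, -0.4], "jaw": 1}, {"xyz": [0.22, 0.5, 3.4], "twist": [0, 0, -0.4], "jaw": 1}])

```text
time_s: 6.08
tool_pos: [0.5146, 0.1113, 0.3758]
tool_rot: [180.0, -0.0, -165.9]
force: [0.5, -0.3, -1.8]
grip_width: 0.016
grasp_force: 34.9
```

```bash
python3 -c "
from h import *
go(.5153,.109,.3631,194)"
```

```text
t 6.08 pos [0.5146 0.1113 0.3758] rot [ 1.8000e+02 -2.0000e-02 -1.6587e+02] q [ 36.  10. -56. 101.   8.  73.  83.] F [ 0.5 -0.3 -1.8] M [ 0.182 -0.087  0.056] w 0.016 34.9
xyz cm [-0.01 -0.24  1.27] tz 0.13
```

Request:
servo_tool(plan=[{"xyz": [0, -0.22, 0], "twist": [0, 0, 0], "jaw": 1}, {"xyz": [0, -0.22, 0], "twist": [0, 0, 0], "jaw": 1}, {"xyz": [0, -0.22, 0], "twist": [0, 0, 0], "jaw": 1}, {"xyz": [0, -0.22, 0.1], "twist": [0, 0, 0], "jaw": 1}, {"xyz": [0, -0.22, 0.2], "twist": [0, 0, 0], "jaw": 1}, {"xyz": [0, -0.22, 0.3], "twist": [0, 0, 0], "jaw": 1}, {"xyz": [0, -0.22, 0.4], "twist": [0, 0, 0], "jaw": 1}, {"xyz": [0, -0.22, 0.5], "twist": [0, 0, 0], "jaw": 1}, {"xyz": [0, -0.22, 0.5], "twist": [0, 0, 0], "jaw": 1}])

```text
time_s: 6.83
tool_pos: [0.5152, 0.1095, 0.371]
tool_rot: [180.0, 0.0, -165.9]
force: [-0.3, 1.8, -1.6]
grip_width: 0.0157
grasp_force: 34.9
```

```bash
python3 -c "
from h import *
go(.5153,.109,.3631,194)"
```

```text
t 6.83 pos [0.5152 0.1095 0.371 ] rot [ 1.7997e+02  1.0000e-02 -1.6586e+02] q [ 36.  10. -56. 102.   9.  73.  83.] F [-0.3  1.8 -1.6] M [ 0.698 -0.259  0.084] w 0.0157 34.9
xyz cm [ 0.   -0.05  0.79] tz 0.14
```

Request:
servo_tool(plan=[{"xyz": [0, 0.06, 0.1], "twist": [0, 0, 0], "jaw": 1}, {"xyz": [0, 0.06, 0.2], "twist": [0, 0, 0], "jaw": 1}, {"xyz": [0, 0.06, 0.3], "twist": [0, 0, 0], "jaw": 1}, {"xyz": [0, 0.06, 0.4], "twist": [0, 0, 0], "jaw": 1}, {"xyz": [0, 0.06, 0.5], "twist": [0, 0, 0], "jaw": 1}, {"xyz": [0, 0.06, 0.6], "twist": [0, 0, 0], "jaw": 1}, {"xyz": [0, 0.06, 0.7], "twist": [0, 0, 0], "jaw": 1}, {"xyz": [0, 0.06, 0.7], "twist": [0, 0, 0], "jaw": 1}])

```text
time_s: 7.5
tool_pos: [0.5151, 0.1098, 0.364]
tool_rot: [180.0, 0.0, -165.9]
force: [0.1, 2.0, -0.8]
grip_width: 0.0157
grasp_force: 34.9
```

```bash
python3 -c "
from h import *
go(.5153,.109,.3631,194)"
```

```text
t 7.5 pos [0.5151 0.1098 0.364 ] rot [ 180.      0.   -165.88] q [ 36.  10. -56. 102.   9.  72.  82.] F [ 0.1  2.  -0.8] M [ 0.618 -0.379  0.046] w 0.0157 34.9
xyz cm [-0.   -0.08  0.09] tz 0.12
```

```bash
cat >> h.py <<'E'
def tq(n=4):
    from cell import env
    L=[];F=[]
    for i in range(n):
        env.read_camera("top");o=env.get_obs();L.append(o["wrist_torque"][2]);F.append(o["force"])
    print("Mz",np.mean(L).round(4),"sd",np.std(L).round(3),"F",np.mean(F,0).round(2),o["tool_pos"].round(4),"yaw",o["tool_rot"][2].round(2),"q",o["qpos"].round(0),"w",o["grip_width"].round(4),"t",round(o["time_s"],2))
E
python3 -c "
from h import *
tq(6)"
```

```text
Traceback (most recent call last):
  File "h.py", line 22, in tq
    print("Mz",np.mean(L).round(4),"sd",np.std(L).round(3),"F",np.mean(F,0).round(2),o["tool_pos"].round(4),"yaw",o["tool_rot"][2].round(2),"q",o["qpos"].round(0),"w",o["grip_width"].round(4),"t",round(o["time_s"],2))
                                                                                                                                                                       ^^^^^^^^^^^^^^^^^^^^^
AttributeError: 'float' object has no attribute 'round'
```

Request:
servo_tool(plan=[{"xyz": [0, 0.05, 0], "twist": [0, 0, 3], "jaw": 1}, {"xyz": [0, 0.05, 0], "twist": [0, 0, 7], "jaw": 1}, {"xyz": [0, 0.05, 0], "twist": [0, 0, 11], "jaw": 1}, {"xyz": [0, 0.05, 0], "twist": [0, 0, 15], "jaw": 1}, {"xyz": [0, 0.05, 0], "twist": [0, 0, 19], "jaw": 1}, {"xyz": [0, 0.05, 0], "twist": [0, 0, 22], "jaw": 1}, {"xyz": [0, 0.05, 0.05], "twist": [0, 0, 25], "jaw": 1}, {"xyz": [0, 0.05, 0.05], "twist": [0, 0, 25], "jaw": 1}], newtons=50)

```text
time_s: 8.47
tool_pos: [0.5152, 0.1105, 0.3638]
tool_rot: [180.0, 0.1, 169.1]
force: [1.9, 2.5, -2.6]
grip_width: 0.0154
grasp_force: 49.9
```

```bash
python3 -c "
from h import *
tq(4)"
```

```text
Traceback (most recent call last):
  File "h.py", line 22, in tq
    print("Mz",np.mean(L).round(4),"sd",np.std(L).round(3),"F",np.mean(F,0).round(2),o["tool_pos"].round(4),"yaw",o["tool_rot"][2].round(2),"q",o["qpos"].round(0),"w",o["grip_width"].round(4),"t",round(o["time_s"],2))
                                                                                                                                                                       ^^^^^^^^^^^^^^^^^^^^^
AttributeError: 'float' object has no attribute 'round'
```

```bash
sed -i 's/o\["grip_width"\].round(4)/round(o["grip_width"],4)/' h.py; python3 -c "
from h import *
tq(5)"
```

```text
Mz 0.0283 sd 0.024 F [ 3.1   2.65 -3.28] [0.5151 0.1104 0.3638] yaw 169.15 q [ 34.  10. -53. 102.   8.  72.  58.] w 0.0155 t 8.92
```

Request:
servo_tool(plan=[{"xyz": [-0.05, 0.05, 0], "twist": [0, 0, 3], "jaw": 1}, {"xyz": [-0.05, 0.05, 0], "twist": [0, 0, 7], "jaw": 1}, {"xyz": [-0.05, 0.05, 0], "twist": [0, 0, 11], "jaw": 1}, {"xyz": [-0.05, 0.05, 0], "twist": [0, 0, 14], "jaw": 1}, {"xyz": [-0.05, 0.05, 0], "twist": [0, 0, 15], "jaw": 1}, {"xyz": [-0.05, 0.05, 0], "twist": [0, 0, 15], "jaw": 1}])

```text
time_s: 9.42
tool_pos: [0.5155, 0.1107, 0.3635]
tool_rot: [180.0, 0.0, 154.2]
force: [3.4, 2.5, -4.2]
grip_width: 0.0155
grasp_force: 49.9
```

```bash
python3 -c "
from h import *
tq(4)"
```

```text
Mz 0.0155 sd 0.025 F [ 2.75  2.56 -4.39] [0.5156 0.1107 0.3636] yaw 154.17 q [ 32.   9. -51. 102.   8.  72.  43.] w 0.0156 t 9.62
```

Request:
servo_tool(plan=[{"xyz": [-0.03, 0.05, 0.05], "twist": [0, 0, 3], "jaw": 1}, {"xyz": [-0.03, 0.05, 0.1], "twist": [0, 0, 7], "jaw": 1}, {"xyz": [-0.03, 0.05, 0.1], "twist": [0, 0, 11], "jaw": 1}, {"xyz": [-0.03, 0.05, 0.1], "twist": [0, 0, 14], "jaw": 1}, {"xyz": [-0.03, 0.05, 0.1], "twist": [0, 0, 15], "jaw": 1}, {"xyz": [-0.03, 0.05, 0.1], "twist": [0, 0, 15], "jaw": 1}])

```text
time_s: 10.12
tool_pos: [0.5161, 0.111, 0.3631]
tool_rot: [-180.0, 0.0, 139.2]
force: [3.2, 1.7, -0.8]
grip_width: 0.0157
grasp_force: 49.9
```

```bash
python3 -c "
from h import *
tq(4)"
```

```text
Mz 0.0133 sd 0.038 F [2.56 1.92 0.21] [0.5161 0.1109 0.363 ] yaw 139.17 q [ 31.   9. -49. 102.   7.  72.  28.] w 0.0155 t 10.32
```

Request:
servo_tool(plan=[{"xyz": [0, 0.05, 0.02], "twist": [0, 0, 3], "jaw": 1}, {"xyz": [0, 0.05, 0.02], "twist": [0, 0, 7], "jaw": 1}, {"xyz": [0, 0.05, 0.02], "twist": [0, 0, 11], "jaw": 1}, {"xyz": [0, 0.05, 0.02], "twist": [0, 0, 14], "jaw": 1}, {"xyz": [0, 0.05, 0.02], "twist": [0, 0, 15], "jaw": 1}, {"xyz": [0, 0.05, 0.02], "twist": [0, 0, 15], "jaw": 1}])

```text
time_s: 10.82
tool_pos: [0.5164, 0.1112, 0.3625]
tool_rot: [-180.0, 0.0, 124.2]
force: [1.2, 1.5, 0.9]
grip_width: 0.0157
grasp_force: 49.9
```

```bash
python3 -c "
from h import *
tq(4)"
```

```text
Mz 0.0228 sd 0.016 F [2.23 0.72 0.15] [0.5164 0.1112 0.3625] yaw 124.17 q [ 29.   9. -48. 102.   7.  72.  14.] w 0.0157 t 11.02
```

Request:
servo_tool(plan=[{"xyz": [0, 0.02, 0.03], "twist": [0, 0, 4], "jaw": 1}, {"xyz": [0, 0.02, 0.03], "twist": [0, 0, 8], "jaw": 1}, {"xyz": [0, 0.02, 0.03], "twist": [0, 0, 12], "jaw": 1}, {"xyz": [0, 0.02, 0.03], "twist": [0, 0, 16], "jaw": 1}, {"xyz": [0, 0.02, 0.03], "twist": [0, 0, 18], "jaw": 1}, {"xyz": [0, 0.02, 0.03], "twist": [0, 0, 18], "jaw": 1}])

```text
time_s: 11.52
tool_pos: [0.5166, 0.1112, 0.3621]
tool_rot: [180.0, 0.0, 106.1]
force: [2.9, 0.3, 0.2]
grip_width: 0.0154
grasp_force: 49.9
```

```bash
python3 -c "
from h import *
tq(4)"
```

```text
Mz 0.0071 sd 0.036 F [ 2.92  0.6  -0.51] [0.5166 0.1112 0.3621] yaw 106.17 q [ 28.   9. -46. 102.   7.  72.  -4.] w 0.0157 t 11.72
```

Request:
servo_tool(plan=[{"xyz": [0, 0.05, 0.03], "twist": [0, 0, 4], "jaw": 1}, {"xyz": [0, 0.05, 0.03], "twist": [0, 0, 8], "jaw": 1}, {"xyz": [0, 0.05, 0.03], "twist": [0, 0, 12], "jaw": 1}, {"xyz": [0, 0.05, 0.03], "twist": [0, 0, 16], "jaw": 1}, {"xyz": [0, 0.05, 0.03], "twist": [0, 0, 18], "jaw": 1}, {"xyz": [0, 0.05, 0.03], "twist": [0, 0, 18], "jaw": 1}])

```text
time_s: 12.22
tool_pos: [0.517, 0.1112, 0.3617]
tool_rot: [-180.0, 0.0, 88.1]
force: [2.8, -0.2, -0.3]
grip_width: 0.0154
grasp_force: 49.9
```

```bash
python3 -c "
from h import *
tq(4)"
```

```text
Mz 0.0025 sd 0.026 F [ 3.19 -0.9  -0.96] [0.517  0.1113 0.3617] yaw 88.17 q [ 26.   9. -44. 102.   6.  72. -22.] w 0.0154 t 12.42
```

Request:
servo_tool(plan=[{"xyz": [-0.03, 0.08, 0.03], "twist": [0, 0, 4], "jaw": 1}, {"xyz": [-0.03, 0.08, 0.03], "twist": [0, 0, 8], "jaw": 1}, {"xyz": [-0.03, 0.08, 0.03], "twist": [0, 0, 12], "jaw": 1}, {"xyz": [-0.03, 0.08, 0.03], "twist": [0, 0, 16], "jaw": 1}, {"xyz": [-0.03, 0.08, 0.03], "twist": [0, 0, 18], "jaw": 1}, {"xyz": [-0.03, 0.08, 0.03], "twist": [0, 0, 18], "jaw": 1}])

```text
time_s: 12.92
tool_pos: [0.5176, 0.111, 0.3614]
tool_rot: [-180.0, 0.1, 70.1]
force: [1.7, -2.3, -0.1]
grip_width: 0.0154
grasp_force: 49.9
```

```bash
python3 -c "
from h import *
tq(4)"
```

```text
Mz 0.014 sd 0.019 F [ 2.08 -1.75 -0.45] [0.5176 0.111  0.3614] yaw 70.18 q [ 25.   9. -43. 102.   6.  72. -40.] w 0.0158 t 13.12
```

Request:
servo_tool(plan=[{"xyz": [-0.03, 0.06, 0.03], "twist": [0, 0, 4], "jaw": 1}, {"xyz": [-0.03, 0.06, 0.03], "twist": [0, 0, 8], "jaw": 1}, {"xyz": [-0.03, 0.06, 0.03], "twist": [0, 0, 12], "jaw": 1}, {"xyz": [-0.03, 0.06, 0.03], "twist": [0, 0, 16], "jaw": 1}, {"xyz": [-0.03, 0.06, 0.03], "twist": [0, 0, 18], "jaw": 1}, {"xyz": [-0.03, 0.06, 0.03], "twist": [0, 0, 18], "jaw": 1}])

```text
time_s: 13.62
tool_pos: [0.518, 0.1106, 0.361]
tool_rot: [-180.0, 0.1, 52.1]
force: [2.0, -2.4, -1.1]
grip_width: 0.0156
grasp_force: 49.9
```

```bash
python3 -c "
from h import *
tq(4)"
```

```text
Mz 0.0378 sd 0.026 F [ 1.64 -1.66 -0.75] [0.518  0.1107 0.361 ] yaw 52.19 q [ 23.   8. -41. 102.   6.  71. -57.] w 0.0156 t 13.82
```

Request:
servo_tool(plan=[{"xyz": [0, 0.05, 0.03], "twist": [0, 0, 4], "jaw": 1}, {"xyz": [0, 0.05, 0.03], "twist": [0, 0, 8], "jaw": 1}, {"xyz": [0, 0.05, 0.03], "twist": [0, 0, 12], "jaw": 1}, {"xyz": [0, 0.05, 0.03], "twist": [0, 0, 15], "jaw": 1}, {"xyz": [0, 0.05, 0.03], "twist": [0, 0, 15], "jaw": 1}])

```text
time_s: 14.23
tool_pos: [0.5183, 0.1104, 0.3607]
tool_rot: [-180.0, 0.1, 37.1]
force: [-0.1, -2.2, -0.9]
grip_width: 0.0157
grasp_force: 49.9
```

```bash
python3 -c "
from h import *
tq(5)"
```

```text
Mz 0.0259 sd 0.019 F [-0.12 -2.19 -0.62] [0.5184 0.1104 0.3607] yaw 37.19 q [ 22.   8. -40. 102.   6.  71. -72.] w 0.0155 t 14.48
```

Request:
servo_tool(plan=[{"xyz": [-0.03, 0.04, 0.03], "twist": [0, 0, 4], "jaw": 1}, {"xyz": [-0.03, 0.04, 0.03], "twist": [0, 0, 8], "jaw": 1}, {"xyz": [-0.03, 0.04, 0.03], "twist": [0, 0, 12], "jaw": 1}, {"xyz": [-0.03, 0.04, 0.03], "twist": [0, 0, 15], "jaw": 1}, {"xyz": [-0.03, 0.04, 0.03], "twist": [0, 0, 15], "jaw": 1}])

```text
time_s: 14.9
tool_pos: [0.5184, 0.11, 0.3604]
tool_rot: [-180.0, 0.1, 22.1]
force: [-0.7, -1.9, -1.1]
grip_width: 0.0159
grasp_force: 49.9
```

```bash
python3 -c "
from h import *
tq(5)"
```

```text
Mz -0.0022 sd 0.028 F [-0.82 -1.93 -0.92] [0.5184 0.11   0.3604] yaw 22.19 q [ 21.   8. -39. 102.   5.  71. -87.] w 0.0155 t 15.15
```

Request:
servo_tool(plan=[{"xyz": [-0.03, 0.04, 0.03], "twist": [0, 0, 4], "jaw": 1}, {"xyz": [-0.03, 0.04, 0.03], "twist": [0, 0, 8], "jaw": 1}, {"xyz": [-0.03, 0.04, 0.03], "twist": [0, 0, 12], "jaw": 1}, {"xyz": [-0.03, 0.04, 0.03], "twist": [0, 0, 15], "jaw": 1}, {"xyz": [-0.03, 0.04, 0.03], "twist": [0, 0, 15], "jaw": 1}])

```text
time_s: 15.57
tool_pos: [0.5183, 0.1096, 0.3602]
tool_rot: [-180.0, 0.0, 7.1]
force: [0.0, -1.4, -0.6]
grip_width: 0.0154
grasp_force: 49.9
```

```bash
python3 -c "
from h import *
tq(5)"
```

```text
Mz 0.0158 sd 0.019 F [-1.83 -1.93 -1.34] [0.5183 0.1096 0.3602] yaw 7.19 q [  20.    8.  -37.  103.    5.   71. -102.] w 0.0153 t 15.82
```

Request:
servo_tool(plan=[{"xyz": [-0.04, 0.04, 0.03], "twist": [0, 0, 4], "jaw": 1}, {"xyz": [-0.04, 0.04, 0.03], "twist": [0, 0, 8], "jaw": 1}, {"xyz": [-0.04, 0.04, 0.03], "twist": [0, 0, 12], "jaw": 1}, {"xyz": [-0.04, 0.04, 0.03], "twist": [0, 0, 15], "jaw": 1}, {"xyz": [-0.04, 0.04, 0.03], "twist": [0, 0, 15], "jaw": 1}])

```text
time_s: 16.23
tool_pos: [0.518, 0.1093, 0.36]
tool_rot: [-180.0, 0.0, -7.9]
force: [-1.4, -1.5, -2.4]
grip_width: 0.0156
grasp_force: 49.9
```

```bash
python3 -c "
from h import *
tq(5)"
```

```text
Mz 0.0355 sd 0.021 F [-1.79 -1.07 -0.99] [0.5181 0.1092 0.36  ] yaw -7.81 q [  19.    8.  -36.  103.    5.   71. -116.] w 0.0158 t 16.48
```

Request:
servo_tool(plan=[{"xyz": [-0.04, 0.03, 0.03], "twist": [0, 0, 4], "jaw": 1}, {"xyz": [-0.04, 0.03, 0.03], "twist": [0, 0, 8], "jaw": 1}, {"xyz": [-0.04, 0.03, 0.03], "twist": [0, 0, 12], "jaw": 1}, {"xyz": [-0.04, 0.03, 0.03], "twist": [0, 0, 15], "jaw": 1}, {"xyz": [-0.04, 0.03, 0.03], "twist": [0, 0, 15], "jaw": 1}])

```text
time_s: 16.9
tool_pos: [0.5177, 0.109, 0.3598]
tool_rot: [-180.0, 0.0, -22.9]
force: [-1.8, -0.5, 0.0]
grip_width: 0.0154
grasp_force: 49.9
```

```bash
python3 -c "
from h import *
tq(5)"
```

```text
Mz 0.0478 sd 0.029 F [-1.83 -1.25 -0.39] [0.5177 0.109  0.3598] yaw -22.8 q [  18.    8.  -35.  103.    5.   71. -131.] w 0.0155 t 17.15
```

Request:
servo_tool(plan=[{"xyz": [-0.04, 0.02, 0.02], "twist": [0, 0, 4], "jaw": 1}, {"xyz": [-0.04, 0.02, 0.02], "twist": [0, 0, 8], "jaw": 1}, {"xyz": [-0.04, 0.02, 0.02], "twist": [0, 0, 12], "jaw": 1}, {"xyz": [-0.04, 0.02, 0.02], "twist": [0, 0, 12], "jaw": 1}])

```text
time_s: 17.48
tool_pos: [0.5173, 0.1089, 0.3597]
tool_rot: [-180.0, -0.0, -34.9]
force: [-2.7, -1.6, 0.4]
grip_width: 0.016
grasp_force: 49.9
```

```bash
python3 -c "
from h import *
tq(6)"
```

```text
Mz 0.1103 sd 0.022 F [-1.88 -1.28  0.1 ] [0.5173 0.1089 0.3597] yaw -34.81 q [  17.    7.  -34.  103.    4.   71. -143.] w 0.0156 t 17.78
```

Request:
servo_tool(plan=[{"xyz": [-0.02, 0.01, 0], "twist": [0, 0, 2], "jaw": 1}, {"xyz": [-0.02, 0.01, 0], "twist": [0, 0, 4], "jaw": 1}, {"xyz": [-0.02, 0.01, 0], "twist": [0, 0, 6], "jaw": 1}, {"xyz": [-0.02, 0.01, 0], "twist": [0, 0, 6.5], "jaw": 1}, {"xyz": [-0.02, 0.01, 0], "twist": [0, 0, 6.5], "jaw": 1}])

```text
time_s: 18.2
tool_pos: [0.5171, 0.1089, 0.3596]
tool_rot: [-180.0, -0.0, -41.3]
force: [-1.3, -1.0, 0.7]
grip_width: 0.0155
grasp_force: 49.9
```

```bash
python3 -c "
from h import *
tq(8)
from cell import env
print(env.get_obs()['qpos'])"
```

```text
Mz 0.2185 sd 0.033 F [-1.48 -0.8   1.07] [0.5171 0.1089 0.3596] yaw -41.36 q [  17.    7.  -34.  103.    4.   71. -150.] w 0.0154 t 18.6
[  16.73572474    7.35601141  -33.74329548  102.86840923    4.31941961
   71.0411448  -149.5564781 ]
```

```bash
python3 -c "
from h import *
tq(12)"
```

```text
Mz 0.2048 sd 0.041 F [-1.7  -1.15  1.28] [0.5171 0.1089 0.3596] yaw -41.38 q [  17.    7.  -34.  103.    4.   71. -150.] w 0.0154 t 19.2
```

Request:
servo_tool(plan=[{"xyz": [0, 0, 0], "twist": [0, 0, -3], "jaw": 1}, {"xyz": [0, 0, 0], "twist": [0, 0, -5.5], "jaw": 1}, {"xyz": [0, 0, 0], "twist": [0, 0, -5.5], "jaw": 1}, {"xyz": [0, 0, -0.3], "twist": [0, 0, -5.5], "jaw": 1}, {"xyz": [0, 0, -0.8], "twist": [0, 0, -5.5], "jaw": 1}, {"xyz": [0, 0, -1.4], "twist": [0, 0, -5.5], "jaw": 1}, {"xyz": [0, 0, -2.2], "twist": [0, 0, -5.5], "jaw": 1}, {"xyz": [0, 0, -3.2], "twist": [0, 0, -5.5], "jaw": 1}, {"xyz": [0, 0, -4.5], "twist": [0, 0, -5.5], "jaw": 1}, {"xyz": [0, 0, -5], "twist": [0, 0, -5.5], "jaw": 1}])

```text
time_s: 20.03
tool_pos: [0.5175, 0.1092, 0.4122]
tool_rot: [-179.9, -0.2, -35.9]
force: [0.6, -0.3, -1.8]
grip_width: 0.0158
grasp_force: 49.9
```

Run:
```python
from h import *
tq(2)
go(.582,-.3275,.41,-27.3)
from cell import env
out=[]
for n,u,v in(("scene",427,320),("top",151,239)):
    c=env.read_camera(n);np.savez(n+"2.npz",**c);out.append(crop(c,u,v,28,400))
cv2.imwrite("pics/l.png",np.hstack(out))
```

```text
Mz 0.0228 sd 0.023 F [ 0.58 -0.1  -1.08] [0.5175 0.1091 0.4113] yaw -35.88 q [  18.    5.  -34.   99.    3.   77. -143.] w 0.0156 t 20.13
t 20.13 pos [0.5175 0.1091 0.4113] rot [-1.7988e+02 -1.4000e-01 -3.5880e+01] q [  18.    5.  -34.   99.    3.   77. -143.] F [ 0.  -0.3 -1.8] M [ 0.018  0.057 -0.   ] w 0.0156 49.9
xyz cm [30.82 31.59  0.13] tz -8.58
```

View pics/l.png

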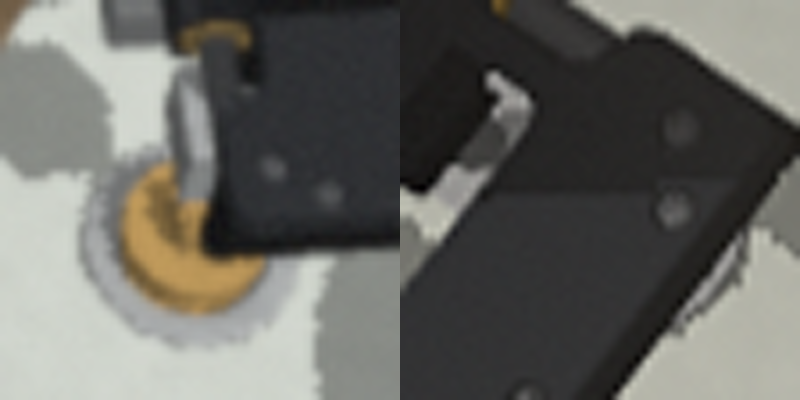

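The plug has sunk and the key is off it. Next I'll carry the key back to the stand.

Request:
servo_tool(plan=[{"xyz": [1.5, 1.6, 0], "twist": [0, 0, -1], "jaw": 1}, {"xyz": [4, 4.1, 0], "twist": [0, 0, -2], "jaw": 1}, {"xyz": [6.8, 7, 0], "twist": [0, 0, -3], "jaw": 1}, {"xyz": [9.6, 9.9, 0], "twist": [0, 0, -4], "jaw": 1}, {"xyz": [12.4, 12.7, 0], "twist": [0, 0, -5], "jaw": 1}, {"xyz": [15.2, 15.6, 0], "twist": [0, 0, -6], "jaw": 1}, {"xyz": [18, 18.5, 0], "twist": [0, 0, -7], "jaw": 1}, {"xyz": [20.8, 21.3, 0], "twist": [0, 0, -8], "jaw": 1}, {"xyz": [23.6, 24.2, 0], "twist": [0, 0, -8.6], "jaw": 1}, {"xyz": [26, 26.7, 0], "twist": [0, 0, -8.6], "jaw": 1}])

```text
time_s: 21.07
tool_pos: [0.5708, -0.2631, 0.4083]
tool_rot: [179.9, 0.1, -27.4]
force: [0.2, -0.7, -2.9]
grip_width: 0.0153
grasp_force: 49.9
```

```bash
python3 -c "
from h import *
go(.582,-.3275,.36,-27.3)"
```

```text
t 21.07 pos [ 0.5708 -0.2631  0.4083] rot [ 1.7993e+02  8.0000e-02 -2.7350e+01] q [ 38.  17. -19.  86.   6.  79. -99.] F [ 0.2 -0.7 -2.9] M [ 0.037 -0.001  0.014] w 0.0153 49.9
xyz cm [3.96 5.21 4.83] tz -0.05
```

Request:
servo_tool(plan=[{"xyz": [1.6, 2.1, 0], "twist": [0, 0, 0], "jaw": 1}, {"xyz": [3, 4, 0], "twist": [0, 0, 0], "jaw": 1}, {"xyz": [4, 5.2, 1], "twist": [0, 0, 0], "jaw": 1}, {"xyz": [4, 5.2, 3], "twist": [0, 0, 0], "jaw": 1}, {"xyz": [4, 5.2, 5], "twist": [0, 0, 0], "jaw": 1}, {"xyz": [4, 5.2, 7], "twist": [0, 0, 0], "jaw": 1}, {"xyz": [4, 5.2, 8.5], "twist": [0, 0, 0], "jaw": 1}, {"xyz": [4, 5.2, 9.5], "twist": [0, 0, 0], "jaw": 1}, {"xyz": [4, 5.2, 9.5], "twist": [0, 0, 0], "jaw": 1}, {"xyz": [4, 5.2, 9.5], "twist": [0, 0, 0], "jaw": 1}])

```text
time_s: 21.9
tool_pos: [0.5829, -0.3244, 0.3139]
tool_rot: [-180.0, 0.1, -27.3]
force: [0.8, -0.5, -0.8]
grip_width: 0.0152
grasp_force: 49.9
```

```bash
python3 -c "
from h import *
go(.582,-.3275,.2631,-27.3)
from cell import env
s=env.read_camera('scene');a=crop(s,258,200,30,400)
t=env.read_camera('top');cv2.imwrite('pics/p.png',np.hstack([a,crop(t,425,197,30,400)]))"
```

```text
t 21.9 pos [ 0.5829 -0.3244  0.3139] rot [-1.800e+02  8.000e-02 -2.728e+01] q [ 40.  24. -17.  86.   7.  70. -96.] F [ 0.8 -0.5 -0.8] M [ 0.129 -0.056 -0.015] w 0.0152 49.9
xyz cm [0.07 0.32 5.08] tz 0.02
```

View pics/p.png

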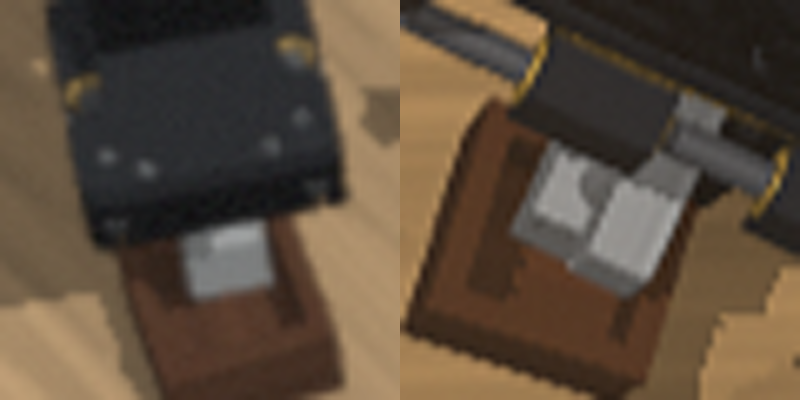

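The key hangs over the pocket, aligned with the stand: its lower end is near (230,270) in the left crop and (590,210) in the right. I'll lower it now.

Request:
servo_tool(plan=[{"xyz": [0.07, 0.3, 0], "twist": [0, 0, 0], "jaw": 1}, {"xyz": [0.07, 0.3, 0.3], "twist": [0, 0, 0], "jaw": 1}, {"xyz": [0.07, 0.3, 1.2], "twist": [0, 0, 0], "jaw": 1}, {"xyz": [0.07, 0.3, 2.2], "twist": [0, 0, 0], "jaw": 1}, {"xyz": [0.07, 0.3, 3.2], "twist": [0, 0, 0], "jaw": 1}, {"xyz": [0.07, 0.3, 4], "twist": [0, 0, 0], "jaw": 1}, {"xyz": [0.07, 0.3, 4.5], "twist": [0, 0, 0], "jaw": 1}, {"xyz": [0.07, 0.3, 4.8], "twist": [0, 0, 0], "jaw": 1}, {"xyz": [0.07, 0.3, 4.9], "twist": [0, 0, 0], "jaw": 1}, {"xyz": [0.07, 0.3, 4.9], "twist": [0, 0, 0], "jaw": 1}])

```text
time_s: 22.83
tool_pos: [0.5823, -0.3274, 0.2654]
tool_rot: [-180.0, 0.0, -27.3]
force: [0.3, 0.5, -1.5]
grip_width: 0.0156
grasp_force: 49.9
```

```bash
python3 -c "
from h import *
tq(3)
go(.582,-.3275,.2631,-27.3)"
```

```text
Mz -0.0002 sd 0.011 F [-0.16  0.22 -1.42] [ 0.5825 -0.3275  0.2662] yaw -27.28 q [ 40.  27. -17.  89.   8.  65. -96.] w 0.0154 t 22.98
t 22.98 pos [ 0.5825 -0.3275  0.2662] rot [ 1.7999e+02 -6.0000e-02 -2.7280e+01] q [ 40.  27. -17.  89.   8.  65. -96.] F [ 0.2  0.4 -1.5] M [0.055 0.051 0.002] w 0.0154 49.9
xyz cm [-0.04  0.02  0.31] tz 0.02
```

Request:
servo_tool(plan=[{"xyz": [0, 0, 0.1], "twist": [0, 0, 0], "jaw": 1}, {"xyz": [0, 0, 0.2], "twist": [0, 0, 0], "jaw": 1}, {"xyz": [0, 0, 0.3], "twist": [0, 0, 0], "jaw": 1}, {"xyz": [0, 0, 0.3], "twist": [0, 0, 0], "jaw": 1}, {"xyz": [0, 0, 0.3], "twist": [0, 0, 0], "jaw": 1}, {"xyz": [0, 0, 0.3], "twist": [0, 0, 0], "jaw": 1}])

```text
time_s: 23.48
tool_pos: [0.5824, -0.3275, 0.2631]
tool_rot: [180.0, -0.1, -27.3]
force: [-0.4, 0.1, 1.4]
grip_width: 0.0154
grasp_force: 49.9
```

```bash
python3 -c "
from h import *
tq(4)"
```

```text
Mz -0.0066 sd 0.03 F [-0.35  0.25  2.19] [ 0.5824 -0.3275  0.2631] yaw -27.27 q [ 40.  27. -17.  89.   8.  65. -96.] w 0.0153 t 23.68
```

The key is on the pocket floor (Fz rose to +2 N). I'll open gently and then rise.

Request:
servo_tool(plan=[{"xyz": [0, 0, 0], "twist": [0, 0, 0], "jaw": 0.6}, {"xyz": [0, 0, 0], "twist": [0, 0, 0], "jaw": 0.5}, {"xyz": [0, 0, 0], "twist": [0, 0, 0], "jaw": 0.4}, {"xyz": [0, 0, 0], "twist": [0, 0, 0], "jaw": 0.3}, {"xyz": [0, 0, 0], "twist": [0, 0, 0], "jaw": 0.3}, {"xyz": [0, 0, 0], "twist": [0, 0, 0], "jaw": 0.3}, {"xyz": [0, 0, 0], "twist": [0, 0, 0], "jaw": 0.3}, {"xyz": [0, 0, 0], "twist": [0, 0, 0], "jaw": 0.3}, {"xyz": [0, 0, 0], "twist": [0, 0, 0], "jaw": 0.3}, {"xyz": [0, 0, 0], "twist": [0, 0, 0], "jaw": 0.3}])

```text
time_s: 24.52
tool_pos: [0.5822, -0.3274, 0.2626]
tool_rot: [180.0, -0.0, -27.3]
force: [0.4, -0.4, 0.5]
grip_width: 0.0601
grasp_force: 0.0
```

Request:
servo_tool(plan=[{"xyz": [0, 0, -1], "twist": [0, 0, 0], "jaw": 0.3}, {"xyz": [0, 0, -3], "twist": [0, 0, 0], "jaw": 0.3}, {"xyz": [0, 0, -6], "twist": [0, 0, 0], "jaw": 0.3}, {"xyz": [0, 0, -9], "twist": [0, 0, 0], "jaw": 0.3}, {"xyz": [0, 0, -12], "twist": [0, 0, 0], "jaw": 0.3}, {"xyz": [-3, 0, -14], "twist": [0, 0, 0], "jaw": 0.3}, {"xyz": [-6, 0, -14], "twist": [0, 0, 0], "jaw": 0.3}, {"xyz": [-9, 0, -14], "twist": [0, 0, 0], "jaw": 0.3}, {"xyz": [-12, 0, -14], "twist": [0, 0, 0], "jaw": 0.3}, {"xyz": [-12, 0, -14], "twist": [0, 0, 0], "jaw": 0.3}])

```text
time_s: 25.35
tool_pos: [0.4718, -0.2702, 0.4033]
tool_rot: [179.9, 0.2, -27.3]
force: [-0.8, -0.1, -0.6]
grip_width: 0.0607
grasp_force: 0.0
```

```bash
python3 -c "
from h import *
tq(2)
from cell import env
s=env.read_camera('scene');np.savez('scene3.npz',**s);t=env.read_camera('top');cv2.imwrite('pics/e.png',np.vstack([np.hstack([crop(s,258,200,30,300),crop(s,427,323,24,300)]),np.hstack([crop(t,425,197,30,300),crop(t,151,239,24,300)])]))"
```

```text
Mz -0.0147 sd 0.009 F [ 0.3  -0.14  0.59] [ 0.4751 -0.2721  0.4039] yaw -27.29 q [ 44.   7. -18.  97.   2.  76. -92.] w 0.061 t 25.45
```

View pics/e.png

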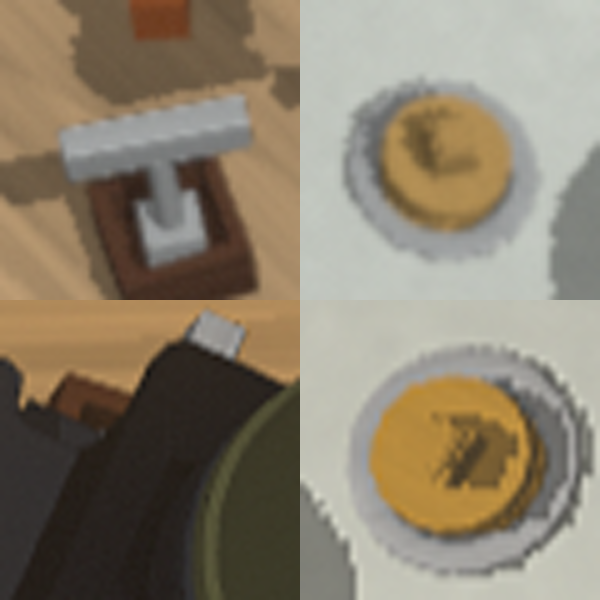

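The key stands upright in its stand (about (160,190) in the crop), the plug sits lower and has turned, and the gripper is clear. I'm handing the job in.

```bash
python3 -c "
from cell import env
print(env.sign_off())"
```

```text
the job is handed in; nothing more can be done
None
```

I turned the plug clockwise until it wedged and stood the key back upright in its stand, but the last wrench torque read about 0.21 N m, at the top of the 0.12–0.21 range; the job is handed in at about 25 s.

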